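# Lower the screen press onto the phone by its ratchet winch

### The arm

A 7-joint arm with a two-finger parallel gripper is mounted at the origin on the work surface. World frame = base frame: x ahead of the robot, y to its left, z up, the work surface at z = 0. Lengths are in m, angles in rad, forces in N, time in s.
With the tool pointing down it reaches from about 0.4 to 0.9 m from the base axis. Payload 5.5 kg.
Tool frame: the origin (TCP) lies midway between the tips of the shut fingers; the grasp point (between the pads) lies 19 mm behind it; z points along the fingers, y is the line along which they close (so a half turn about z gives the same grasp; the last joint's range is limited). The gripper opens to 92 mm and grips with 3 to 60 N. Pads are 19 mm wide; open, the fingers measure 130 mm over their backs; the gripper's body (75 mm by 190 mm) begins 47 mm behind the grasp point.
Start: joints at [1.596, 0.501, -0.427, 1.55, 0.221, 1.138, -0.21], TCP at [0.153, -0.632, 0.227] pointing down, gripper open.
Joint ranges: [-2.88, 2.88], [-0.31, 2.03], [-1.54, 1.56], [0.2, 2.42], [-1.41, 4.55], [0.19, 2.02], [-2.57, 2.57]. Speed limits (rad/s): [2.57, 2.57, 3.14, 3.14, 3.14, 3.14, 3.14].

### API

Orientations are given as a unit quaternion [w, x, y, z].
In Python, from workcell import arm, imaging gives the robot as it stands.
- The arm moves only by the tool apply_moves, never from a script. Its argument "series" is a list of rows, each a list of 5 numbers: the shift along the tool's x, y, z in units of 30 mm (1.0 is 30 mm), then the turn about the tool's z in units of 6 degrees (1.0 is 6 degrees), then the closure in counts, from 0 (fully open) to 255 (shut). In form: [[dx, dy, dz, roll, gripper], ...]. A call has 1 to 20 rows; each row is the pose to reach, as a shift and turn from the pose commanded when the call began, along the tool's axes at that moment; what a row does not reach only later rows make up. A row lasts 1/10 s, in which the tool goes at most 50 mm and 8.59 degrees, less where a joint would pass 70% of its speed; a pose out of reach is approached as far as the arm can. A call with a gripper value outside its range is refused whole. The fingers move at their own pace and stop on an object; the grip force is fixed at half the most. Time passes only in rows, so rows that repeat a pose let the fingers close. It gives the time, the measured TCP pose, the force, the opening and the grip force at its end, in the units of the state.
- arm.observe(): the state, without advancing time (a new reading comes with each control period).
- imaging.read_camera(name): name is "side" or "top" or "wrist"; returns the picture (400x640x3 uint8, red, green, blue); there is no depth.
- imaging.camera_params(name): a dict with "fx", "fy", "cx", "cy" (pixels), "camera_from_world" (4x4, takes a point from world to camera coordinates). Camera axes: x right, y up, looking along -z (the intrinsics and any distortion apply to the point x, -y, -z); pixel columns grow to the right and rows downward; lengths in m; the calibration is good to about 2 mm. The wrist camera is an equidistant fisheye: a pixel r from the principal point sees the ray r / f radians off the axis. A picture is of the moment at which its call begins: read the wrist's pose just before it. camera_params takes no time and is no camera call; for the wrist camera it gives the pose at the moment of the call.
- arm.close_job(): hands the job in; it is judged then, once.
The state is a dict: "time_s": time; "joint_positions": joint angles; "joint_velocities": joint speeds; "joint_torque": joint torques, N m; "ee_pos": TCP position; "orientation": TCP orientation; "force": force on the tool from outside, world axes, zero at the start; "torque": the same for the moment, N m; "finger_gap": opening from 0.0 (shut) to 1.0 (fully open); "grip_force": force on a finger pad.
Only numpy, scipy, OpenCV 4.12 (cv2) and the standard library are available. Lean on these libraries where they do the work, as an engineer would, in place of code of your own. Each camera call takes 0.05 s, during which the arm holds its last target. There are 200 camera calls.

### The job

The weighted head of the screen press hangs on its ratchet above the repaired phone. Throw the pawl's lever over to release (the pawl stays caught under the load until the crank is wound up a touch), then keep hold of the crank and let it turn back slowly until the head rests with its whole weight on the phone; only then let go of the crank, leaving the pawl lifted. Do not let the head run down or drop, do not squeeze the phone with the crank beyond the head's own weight, and leave the other things on the bench where they are.

Things in the scene. Friction and masses are not known exactly. Their poses are not given: they have to be found in the camera images.
- press: the fixed bench press: an aluminium plate 270 x 470 x 12 mm; at one end a grey gearbox (top 60 mm above the bench) with ratchet wheel, pawl and crank on top, at the other a column (202 mm) with the press head. Origin: on the crank's upright axis at bench height. z up; phone nest 250 mm along +y; pawl and lever on the -y side; +x away from the robot, yaw within 0.25 rad. Its place varies
- crank_axis (a point): a point on the crank's upright axis, 150 mm above the bench; the hub ends at 110 mm. The crank winds up anticlockwise seen from above and is let back clockwise. The head's weight (about 1 to 1.4 kg, differing each time) pulls the crank back clockwise with 3 to 4 N at the grip; when the head has landed this pull is gone, and pushing on squeezes the phone at once: 1 N at the grip is over 3 N on the phone
- grip_mid (a point): middle of the part of the crank's upright black grip that is to be held: a round grip 20 mm in diameter that spins freely on its pin, standing from 112 to 169 mm above the bench, this point 144 mm above it, 55 mm from the crank's axis. The steel crank arm below it lies 98 to 107 mm above the bench
- head (a joint): height of the press head, m. Starts between about 0.014 and 0.036, held by the pawl; geared to the crank at 16 mm per rad (1 mm at the grip moves it 0.29 mm). The rubber foot (120 x 56 mm) under the platen is screw-set anew for each job and does not move during it, so the height at which it touches the phone is not known: anywhere from -0.010 to 0, to be found by feel
- lever (a joint): angle of the pawl lever, rad: 0 = pawl sprung into the wheel (start), 0.8 = fully over, pawl sprung outwards; grows clockwise seen from above; it stays where it is left. Moving it takes about 3 to 4 N at the post
- lever_post (a point): near the top of the lever's upright round steel post, 14 mm in diameter, 85 to 114 mm above the bench; this point is at 104 mm. The post swings on a radius of 58 mm about a pin at (-50, -54) mm in the press's frame: at 0 it is at about (-25, -106) mm, fully over at about (-70, -108) mm, so it is thrown towards the press's -x
- pawl_nose (a point): tip of the steel pawl, 69 mm above the bench, 50 mm from the pin it shares with the lever; about 40 mm from the crank's axis when caught in the ratchet wheel (36 fine teeth, 88 mm over the tips), over 55 mm when lifted. With the lever over it stays caught under load and springs out by itself once the crank is wound up by about 0.03 to 0.1 rad; then only the hand on the crank holds the head
- platen: the press head with its steel platen, 130 x 62 mm; origin: 20 mm below the steel, where the rubber foot's underside is at its lowest setting (it may be up to 10 mm higher)
- phone: the phone, 148 x 72 x 8 mm, lying screen up in a shallow nest on the press plate under the head, loose. Origin: middle of its underside
- jar: bystander: small closed jar, 34 mm in diameter, 42 mm tall, on the press plate between the gearbox and the nest; origin under its centre
- tape: bystander: ring of yellow tape, 56 mm in diameter, 14 mm high, on the press plate beyond the gearbox; origin under its centre
- driver: bystander: screwdriver 160 mm long on the bench beside the gearbox end of the press
- tweezers: bystander: steel tweezers 115 mm long on the bench, on the robot's side of the press
- tray: bystander: clear parts tray 130 x 90 x 22 mm on the bench beside the nest end; origin under its centre
- meter: bystander: small blue instrument 85 x 50 x 18 mm on the robot's side of the press; origin under its centre
- grip: the crank's upright black grip itself, as described under grip_mid; origin: centre of its underside, 112 mm above the bench
There are look-alikes about, which are no part of the job. Leave any turquoise look-alike of the phone alone.

How it is judged:
On the way, in this order (a step that is already met when the one before it is completed fails the run):
1. the pawl lever is thrown over, the head still up (value of joint lever above 0.6 rad and value of joint head above 0.006 m), for 0.1 s.
2. the pawl is lifted clear of the wheel, the head still held up (horizontal distance between pawl_nose and crank_axis above 0.05 m and value of joint head above 0.006 m), for 0.1 s.
3. the head's weight is set down on the phone while the fingers still hold the crank's grip (contact force between platen and phone above 5 N and contact force between the fingers and grip above 1 N), for 0.15 s.
At the end, for the whole second after the job is handed in: the head rests still (under 5 mm/s) on the phone, lower than 0.002 m, with more than 7 N of its weight on the phone; the pawl is clear of the ratchet wheel (nose over 50 mm from the crank's axis) (value of joint head below 0.002 m and contact force between platen and phone above 7 N and horizontal distance between pawl_nose and crank_axis above 0.05 m and linear speed of platen below 0.005 m/s); the robot touches nothing.
It fails at once if the head ran down or dropped (faster than 50 mm/s) (velocity of joint head below -0.05 m/s).
It fails at once if the phone was squeezed with more than 25 N (contact force between platen and phone above 25 N).
It fails at once if the phone was shifted in its nest by over 8 mm (distance of phone from where it was at the start of the episode above 0.008 m).
It fails at once if a bystander was moved by over 30 mm (distance of any of jar, tape, driver, tweezers, tray, meter from where it was at the start of the episode above 0.03 m).
It also fails if it takes over 72 s, if anything falls off the work surface, if the arm or the gripper's body presses on something with over 40 N, if the wrist force passes 120 N, or if a joint passes its speed limit or range.

## Working session

There is one attempt and no reset: what is moved stays moved. The work goes in short steps, Python scripts to look and compute and a tool call to move; the robot and the scene stay as the last step left them, time stands still between calls to the robot, and variables do not carry over. Pictures are saved under pics/ and viewed, at most 12 in all, crops included, and the job is handed in when it is done.

Besides the shell and the picture viewer there is one more tool, called after "Emit:" in YAML: its name, and indented under it one key for each argument. apply_moves: Moves the arm, as the interface text tells. Its arguments: {"type":"object","properties":{"series":{"type":"array","items":{"type":"array","items":{"type":"number"}}}},"required":["series"]}

```bash
mkdir -p pics; ls; python3 - <<'E'
from workcell import arm, imaging
import cv2
s=arm.observe();print(s)
for n in("top","side"):
    im=imaging.read_camera(n);cv2.imwrite(f"pics/{n}0.png",im[:,:,::-1]);p=imaging.camera_params(n);print(n,p)
E
```

```text
pics
{'time_s': 0.0, 'joint_positions': array([ 1.59619343,  0.5018794 , -0.42677865,  1.55146147,  0.22078128,
        1.13830127, -0.21031611]), 'joint_velocities': array([-0.00169899,  0.00071519, -0.00090428,  0.00017793, -0.00039119,
        0.00079845,  0.00076677]), 'joint_torque': array([ 2.02446345e-04, -5.66602349e+01, -5.81608146e+00, -2.79111367e+01,
       -6.87097153e-02,  3.12270317e-02,  1.91373188e-04]), 'ee_pos': array([ 0.15290726, -0.63102338,  0.2256527 ]), 'orientation': array([-9.95481585e-04,  9.92937737e-01,  1.18632431e-01, -7.68867335e-05]), 'force': array([ 0.11994164, -0.24545723, -0.05884087]), 'torque': array([ 0.0215887 ,  0.01892585, -0.01167289]), 'grip_force': 0.0, 'finger_gap': 0.9997694629632075}
top {'fx': 375.08569166424866, 'fy': 375.08569166424866, 'cx': 325.9135743486881, 'cy': 197.99053529913206, 'camera_from_world': array([[ 0.00137047, -0.99977629,  0.02110657,  0.00207996],
       [ 0.98957403,  0.00439563,  0.14395801, -0.54073567],
       [-0.14401858,  0.02068922,  0.98935868, -0.94715503],
       [ 0.        ,  0.        ,  0.        ,  1.        ]])}
side {'fx': 454.08911276375636, 'fy': 454.08911276375636, 'cx': 319.9084358050101, 'cy': 196.22207572092293, 'camera_from_world': array([[ 0.86656834, -0.49901687, -0.00643982, -0.45610352],
       [ 0.37300027,  0.63905327,  0.67266761, -0.28406269],
       [-0.3315571 , -0.58531451,  0.73991677, -0.93916648],
       [ 0.        ,  0.        ,  0.        ,  1.        ]])}
```

View pics/top0.png

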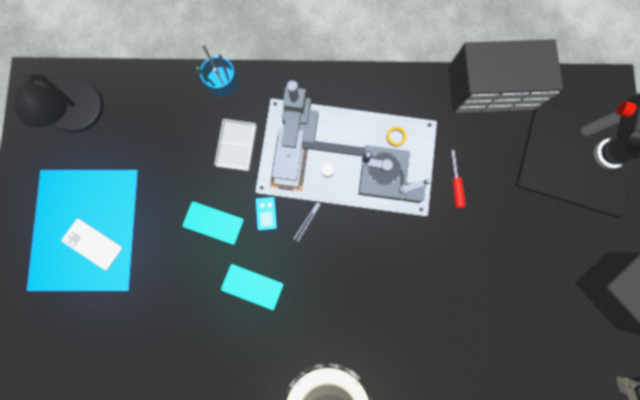

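View pics/side0.png

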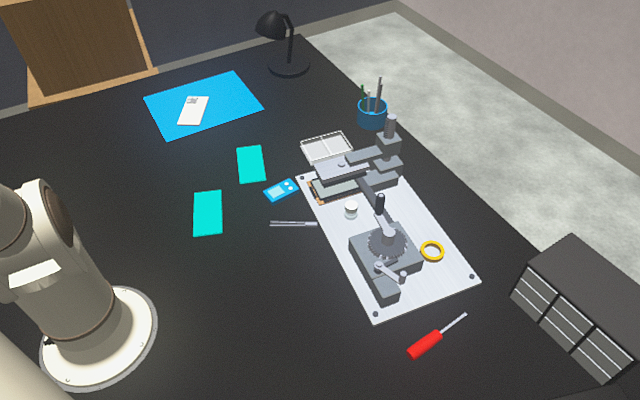

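Top: the press spans (265–435, 100–215), with the column at its left (+y) end and the crank and gearbox at its right end. Side: the black grip is near (380,203), the wheel near (388,243), and the lever lies around (375–405, 262–285). I'll check both in close crops.

```bash
python3 - <<'E'
import cv2
t=cv2.imread('pics/top0.png')[130:210,345:445];s=cv2.imread('pics/side0.png')[180:310,340:440]
cv2.imwrite('pics/tc.png',cv2.resize(t,None,fx=7,fy=7,interpolation=cv2.INTER_CUBIC))
cv2.imwrite('pics/sc.png',cv2.resize(s,None,fx=4.6,fy=4.6,interpolation=cv2.INTER_CUBIC))
E
```

```text
(no output)
```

View pics/tc.png

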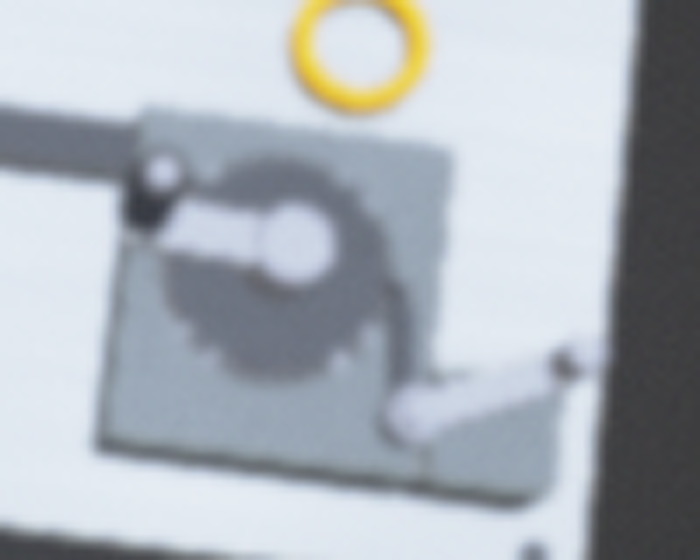

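View pics/sc.png

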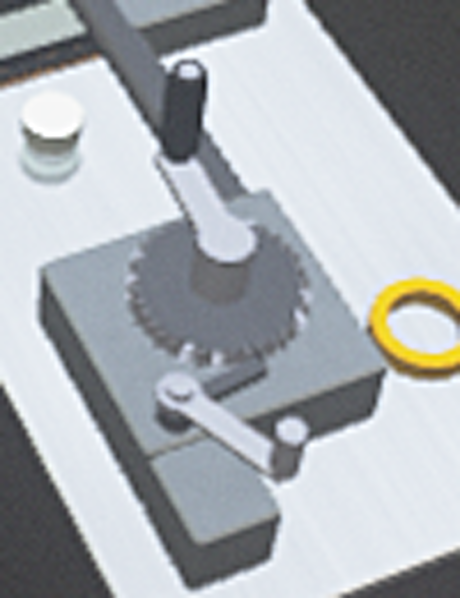

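Look-alikes for the grip are the column's pin at top (292,86), the lever post and the jar; the black cylinder at the end of the arm from the hub, side (381,195), is the grip. The bright post on the light lever, side (403,274) and top (429,180), is the lever post; the jar is at side (351,208). Next I'll triangulate.

```bash
cat > h.py <<'E'
import numpy as np
from workcell import arm, imaging
def ray(n,u,v):
    p=imaging.camera_params(n);M=p['camera_from_world'];R=M[:3,:3]
    d=R.T@np.array([(u-p['cx'])/p['fx'],-(v-p['cy'])/p['fy'],-1]);return -R.T@M[:3,3],d
def atz(n,uv,z):
    o,d=ray(n,*uv);return o+d*(z-o[2])/d[2]
def tri(a,b):
    A=0;B=0
    for n,uv in(('top',a),('side',b)):
        o,d=ray(n,*uv);d=d/np.linalg.norm(d);P=np.eye(3)-np.outer(d,d);A=A+P;B=B+P@o
    return np.linalg.solve(A,B)
def proj(n,X):
    p=imaging.camera_params(n);c=p['camera_from_world']@np.r_[X,1];return np.array([p['cx']+p['fx']*c[0]/-c[2],p['cy']-p['fy']*c[1]/-c[2]])
E
python3 - <<'E'
from h import *
np.set_printoptions(precision=4,suppress=True)
P={'hub':((387.43,164.71),(389.57,232.2),.11),'grip':((368.57,154.29),(381.3,194.8),.169),'post':((429,180.4),(403.5,273.9),.114),'pin':((403.1,189.3),(378.7,264.8),.088)}
for k,(a,b,z) in P.items(): print(k,tri(a,b),atz('top',a,z),atz('side',b,z))
# plate corners (top picture, z=.012)
for c in((271,100),(437,121),(429,215),(257,193)): print(atz('top',c,.012))
E
```

```text
hub [ 0.6152 -0.1479  0.1066] [ 0.6145 -0.1473  0.11  ] [ 0.6132 -0.1499  0.11  ]
grip [ 0.6251 -0.0928  0.1683] [ 0.6249 -0.0927  0.169 ] [ 0.6247 -0.0933  0.169 ]
post [ 0.5753 -0.2492  0.1107] [ 0.5747 -0.2483  0.114 ] [ 0.5736 -0.2507  0.114 ]
pin [ 0.5583 -0.1916  0.0806] [ 0.5566 -0.1896  0.088 ] [ 0.5555 -0.1954  0.088 ]
[0.8213 0.1573 0.012 ]
[ 0.7642 -0.3082  0.012 ]
[ 0.4995 -0.2754  0.012 ]
[0.5574 0.189  0.012 ]
```

```bash
cat >> h.py <<'E'
from scipy.spatial.transform import Rotation as Rn
def units(t,s=None):
    s=s or arm.observe();R=Rn.from_quat(s['orientation'],scalar_first=True).as_matrix()
    return np.round(R.T@(np.array(t)-s['ee_pos'])/.03,2)
H=np.array([.614,-.148]);YAW=-.123
E
python3 - <<'E'
from h import *
print(units([.612,-.254,.20]),units([.612,-.254,.097]))
# head steel underside estimate: nest centre
c,s=np.cos(YAW),np.sin(YAW)
N=H+np.array([-s*.25,c*.25]);print('nest',N)
print('col top',atz('top',(292,87),.202))
E
```

```text
[17.83 -8.61  0.88] [17.83 -8.6   4.31]
nest [0.64467252 0.10011126]
col top [0.77289181 0.08489507 0.202     ]
```

Emit:
apply_moves:
  series:
    - [4,-2,0.4,1,255]
    - [8,-4,0.8,2,255]
    - [12,-6,0.88,3,255]
    - [16,-8,0.88,3.45,255]
    - [17.83,-8.61,0.88,3.45,255]
    - [17.83,-8.61,0.88,3.45,255]
    - [17.83,-8.61,0.88,3.45,255]
    - [17.83,-8.61,0.88,3.45,255]
    - [17.83,-8.61,0.88,3.45,255]
    - [17.83,-8.61,0.88,3.45,255]
    - [17.83,-8.61,0.88,3.45,255]
    - [17.83,-8.61,0.88,3.45,255]
    - [17.83,-8.61,0.88,3.45,255]
    - [17.83,-8.61,0.88,3.45,255]
    - [17.83,-8.61,0.88,3.45,255]
    - [17.83,-8.61,0.88,3.45,255]
    - [17.83,-8.61,0.88,3.45,255]
    - [17.83,-8.61,0.88,3.45,255]

```text
time_s: 1.9
ee_pos: [0.6115, -0.2559, 0.2005]
orientation: [0.0, 0.998, -0.063, 0.0]
force: [-1.0, 0.8, 0.1]
finger_gap: 0.004
grip_force: 0.0
```

Emit:
apply_moves:
  series:
    - [0,0,0.8,0,255]
    - [0,0,1.6,0,255]
    - [0,0,2.4,0,255]
    - [0,0,3.0,0,255]
    - [0,0,3.45,0,255]
    - [0,0,3.45,0,255]
    - [0,0,3.45,0,255]

```text
time_s: 2.6
ee_pos: [0.6126, -0.2547, 0.0973]
orientation: [-0.0, 0.998, -0.062, 0.0]
force: [-0.1, -0.2, 0.7]
finger_gap: 0.003
grip_force: 0.0
```

Emit:
apply_moves:
  series:
    - [-0.2,0,0,0,255]
    - [-0.4,0,0,0,255]
    - [-0.6,0,0,0,255]
    - [-0.8,0,0,0,255]
    - [-1.0,0,0,0,255]
    - [-1.2,0,0,0,255]
    - [-1.4,0,0,0,255]
    - [-1.6,0,0,0,255]
    - [-1.8,0,0,0,255]
    - [-1.8,0,0,0,255]

```text
time_s: 3.6
ee_pos: [0.5573, -0.2481, 0.0969]
orientation: [0.0, 0.998, -0.062, -0.001]
force: [1.4, -0.9, 0.7]
finger_gap: 0.001
grip_force: 0.7
```

Emit:
apply_moves:
  series:
    - [-0.1,0,0,0,255]
    - [-0.2,0,0,0,255]
    - [-0.3,0,0,0,255]
    - [-0.4,0,0,0,255]
    - [-0.45,0,0,0,255]
    - [-0.45,0,0,0,255]

```text
time_s: 4.2
ee_pos: [0.5473, -0.2451, 0.0971]
orientation: [-0.001, 0.998, -0.061, 0.002]
force: [8.4, -0.0, -3.5]
finger_gap: 0.004
grip_force: 3.9
```

```bash
python3 - <<'E'
from h import *
import cv2
s=arm.observe();print(s['ee_pos'],s['force'])
im=imaging.read_camera('side')[150:320,300:460,::-1];cv2.imwrite('pics/s1.png',cv2.resize(im,None,fx=3.5,fy=3.5,interpolation=cv2.INTER_CUBIC))
E
```

```text
[ 0.54728787 -0.24510038  0.09708576] [ 8.3676021  -0.04667606 -3.54674044]
```

View pics/s1.png

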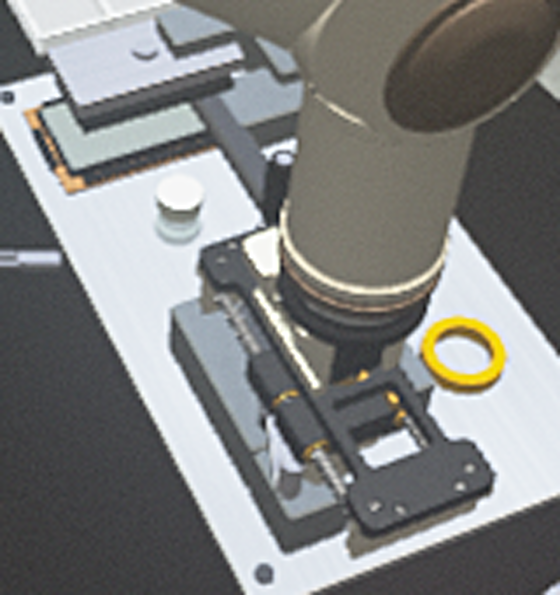

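The lever is against its stop: 8 N at the predicted over position. In the picture the black grip stands at crop (282,170), to the left of the wrist. Next I back off, lift and go above the grip.

Emit:
apply_moves:
  series:
    - [0.3,0,0,0,255]
    - [0.6,0,0,0,255]
    - [0.6,0,-1,0,255]
    - [0.6,0,-2,0,255]
    - [0.6,0,-3,0,200]
    - [0.8,-0.5,-3.6,0,140]
    - [1.2,-2,-3.7,0,100]
    - [1.6,-3.5,-3.7,0,100]
    - [1.99,-5,-3.7,0,100]
    - [1.99,-5.4,-3.7,0,100]
    - [1.99,-5.4,-3.7,0,100]
    - [1.99,-5.4,-3.7,0,100]
    - [1.99,-5.4,-3.7,0,100]

```text
time_s: 5.55
ee_pos: [0.6236, -0.096, 0.2073]
orientation: [0.001, 0.998, -0.063, -0.001]
force: [1.0, 0.6, -0.3]
finger_gap: 0.607
grip_force: 0.0
```

```bash
python3 - <<'E'
from h import *
import cv2
s=arm.observe();print(s['ee_pos'],s['finger_gap'],units([.625,-.093,.125]))
a=cv2.resize(imaging.read_camera('wrist')[:,:,::-1],(560,350));b=imaging.read_camera('side')[110:310,280:460,::-1]
cv2.imwrite('pics/w1.png',a);cv2.imwrite('pics/s2.png',cv2.resize(b,None,fx=3,fy=3,interpolation=cv2.INTER_CUBIC))
E
```

```text
[ 0.62358598 -0.0960267   0.20733037] 0.6068343004306127 [ 0.04 -0.11  2.74]
```

View pics/s2.png

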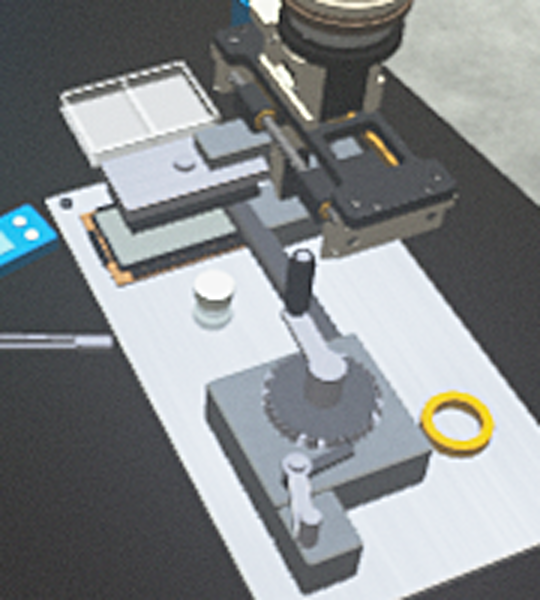

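View pics/w1.png

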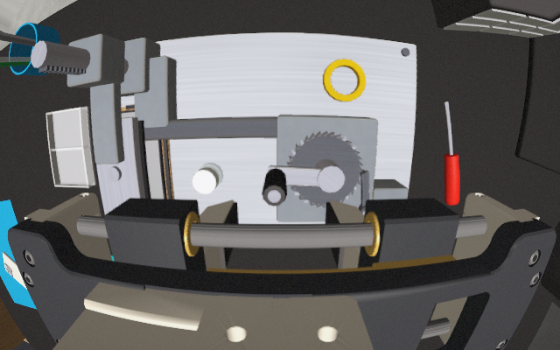

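Side crop: the lever post is over at (310,525), the pawl's nose is still under the wheel near (345,455), and the grip is at (300,270). I'll estimate the head height from the platen's near corner at about (126,228), against the phone's corner at about (125,265).

```bash
python3 - <<'E'
from h import *
R=Rn.from_euler('z',YAW).as_matrix()[:2,:2]
f=lambda xy:H+R@np.array(xy)
pc=lambda xy,z:np.round((proj('side',np.r_[f(xy),z])-[280,110])*3,0)
print('phone',[ (z,pc((-74,214) if 0 else (-.074,.214),z)) for z in(.018,.022)])
for z in(.03,.04,.05,.06,.07,.08,.09):print(z,pc((-.065,.219),z),pc((-.060,.222),z))
E
```

```text
phone [(0.018, array([118., 275.])), (0.022, array([118., 272.]))]
0.03 [125. 258.] [129. 254.]
0.04 [125. 250.] [129. 246.]
0.05 [125. 242.] [129. 238.]
0.06 [125. 234.] [129. 230.]
0.07 [125. 225.] [129. 221.]
0.08 [125. 217.] [129. 213.]
0.09 [125. 208.] [129. 204.]
```

Emit:
apply_moves:
  series:
    - [0.04,-0.11,0.7,0,100]
    - [0.04,-0.11,1.4,0,100]
    - [0.04,-0.11,2.1,0,100]
    - [0.04,-0.11,2.74,0,100]
    - [0.04,-0.11,2.74,0,100]
    - [0.04,-0.11,2.74,0,255]
    - [0.04,-0.11,2.74,0,255]
    - [0.04,-0.11,2.74,0,255]
    - [0.04,-0.11,2.74,0,255]
    - [0.04,-0.11,2.74,0,255]
    - [0.04,-0.11,2.74,0,255]
    - [0.04,-0.11,2.74,0,255]
    - [0.04,-0.11,2.74,0,255]

```text
time_s: 6.95
ee_pos: [0.6263, -0.0904, 0.1263]
orientation: [0.0, 0.998, -0.062, 0.0]
force: [-1.3, -1.4, 6.4]
finger_gap: 0.211
grip_force: 30.0
```

```bash
python3 - <<'E'
from h import *
s=arm.observe();print(s['ee_pos'],s['force'],s['finger_gap'],s['grip_force'],s['torque'])
E
```

```text
[ 0.62631267 -0.09044331  0.1262545 ] [-1.27325944 -1.43158796  6.42856357] 0.2105084583665484 30.000966887455434 [-0.39634478  0.28545768  0.01328759]
```

The grip is held: gap 19.4 mm and 30 N. Next I wind up a touch, anticlockwise.

```bash
cat >> h.py <<'E'
def arc(C,r,p0,p1,n):
    "rows (tool x,y units) along circle from angle p0 to p1 (deg)"
    a=np.radians(np.linspace(p0,p1,n+1)[1:]);a0=np.radians(p0)
    d=r*np.c_[np.cos(a)-np.cos(a0),np.sin(a)-np.sin(a0)]
    x=np.array([.9922,-.1244]);y=np.array([-.1244,-.9922])
    return np.round(np.c_[d@x,d@y]/.03,3).tolist()
def tang(C):
    s=arm.observe();d=s['ee_pos'][:2]-C;p=np.arctan2(d[1],d[0]);F=s['force']
    print('t',round(s['time_s'],2),'pos',np.round(s['ee_pos'],4),'phi',round(np.degrees(p),2),'r',round(np.hypot(*d),4),'Fcw',round(F[0]*np.sin(p)-F[1]*np.cos(p),2),'Frad',round(F[0]*np.cos(p)+F[1]*np.sin(p),2),'Fz',round(F[2],2),'gap',round(s['finger_gap'],3),s['grip_force'])
C=np.array([.615,-.145])
E
python3 -c "
from h import *
tang(C);print(arc(C,.055,78.3,87.3,6))"
```

```text
t 6.95 pos [ 0.6263 -0.0904  0.1263] phi 78.29 r 0.0557 Fcw -0.96 Frad -1.66 Fz 6.43 gap 0.211 30.000966887455434
[[-0.048, -0.003], [-0.096, -0.005], [-0.144, -0.006], [-0.192, -0.005], [-0.24, -0.003], [-0.288, -0.0]]
```

Emit:
apply_moves:
  series:
    - [-0.048,-0.003,-0.03,0,255]
    - [-0.096,-0.005,-0.03,0,255]
    - [-0.144,-0.006,-0.03,0,255]
    - [-0.192,-0.005,-0.03,0,255]
    - [-0.24,-0.003,-0.03,0,255]
    - [-0.288,0,-0.03,0,255]
    - [-0.288,0,-0.03,0,255]

```text
time_s: 7.65
ee_pos: [0.6176, -0.0895, 0.1264]
orientation: [0.0, 0.998, -0.062, 0.0]
force: [4.0, -3.3, -1.1]
finger_gap: 0.211
grip_force: 30.0
```

```bash
python3 - <<'E'
from h import *
import cv2
tang(C)
b=imaging.read_camera('side')[110:310,280:460,::-1];cv2.imwrite('pics/s3.png',cv2.resize(b,None,fx=3,fy=3,interpolation=cv2.INTER_CUBIC))
E
```

```text
t 7.65 pos [ 0.6176 -0.0895  0.1264] phi 87.3 r 0.0556 Fcw 4.15 Frad -3.14 Fz -1.12 gap 0.211 29.997883359901607
```

View pics/s3.png

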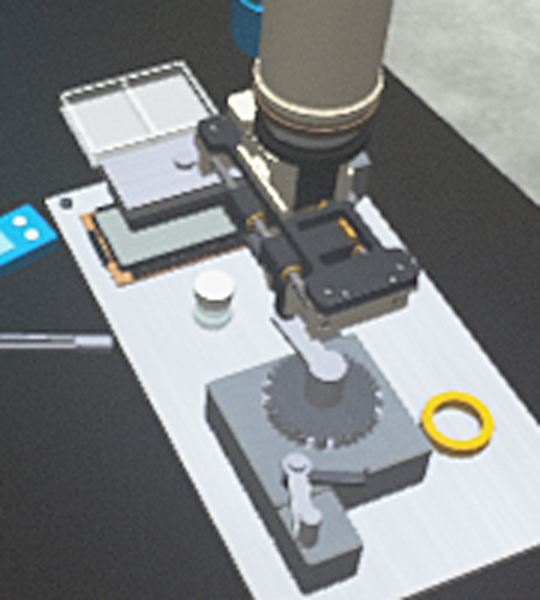

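The pawl's nose has swung out of the wheel to crop (370,475), and the hand now carries about 4 N clockwise. I lower through the range that is certainly free: h ≥ 14 mm means no contact above φ ≈ 28°.

```bash
python3 -c "
from h import *
print([[round(a,2),round(b,2),0,0,255] for a,b in arc(C,.055,87.3,42.3,18)])"
```

```text
[[0.08, -0.0, 0, 0, 255], [0.16, -0.01, 0, 0, 255], [0.24, -0.0, 0, 0, 255], [0.32, 0.0, 0, 0, 255], [0.4, 0.01, 0, 0, 255], [0.48, 0.03, 0, 0, 255], [0.56, 0.04, 0, 0, 255], [0.63, 0.06, 0, 0, 255], [0.71, 0.09, 0, 0, 255], [0.79, 0.11, 0, 0, 255], [0.86, 0.14, 0, 0, 255], [0.93, 0.17, 0, 0, 255], [1.0, 0.21, 0, 0, 255], [1.07, 0.25, 0, 0, 255], [1.14, 0.29, 0, 0, 255], [1.21, 0.34, 0, 0, 255], [1.27, 0.38, 0, 0, 255], [1.33, 0.43, 0, 0, 255]]
```

Emit:
apply_moves:
  series:
    - [0.08,0,0,0,255]
    - [0.16,-0.01,0,0,255]
    - [0.24,0,0,0,255]
    - [0.32,0,0,0,255]
    - [0.4,0.01,0,0,255]
    - [0.48,0.03,0,0,255]
    - [0.56,0.04,0,0,255]
    - [0.63,0.06,0,0,255]
    - [0.71,0.09,0,0,255]
    - [0.79,0.11,0,0,255]
    - [0.86,0.14,0,0,255]
    - [0.93,0.17,0,0,255]
    - [1.0,0.21,0,0,255]
    - [1.07,0.25,0,0,255]
    - [1.14,0.29,0,0,255]
    - [1.21,0.34,0,0,255]
    - [1.27,0.38,0,0,255]
    - [1.33,0.43,0,0,255]
    - [1.33,0.43,0,0,255]

```text
time_s: 9.6
ee_pos: [0.6557, -0.1066, 0.1265]
orientation: [-0.0, 0.998, -0.062, 0.0]
force: [2.6, -3.4, -3.4]
finger_gap: 0.209
grip_force: 30.0
```

```bash
python3 - <<'E'
from h import *
import cv2
tang(C)
b=imaging.read_camera('side')[140:220,300:400,::-1];cv2.imwrite('pics/s4.png',cv2.resize(b,None,fx=7,fy=7,interpolation=cv2.INTER_CUBIC))
E
```

```text
t 9.6 pos [ 0.6557 -0.1066  0.1265] phi 43.33 r 0.056 Fcw 4.28 Frad -0.44 Fz -3.42 gap 0.209 29.997146293753758
```

View pics/s4.png

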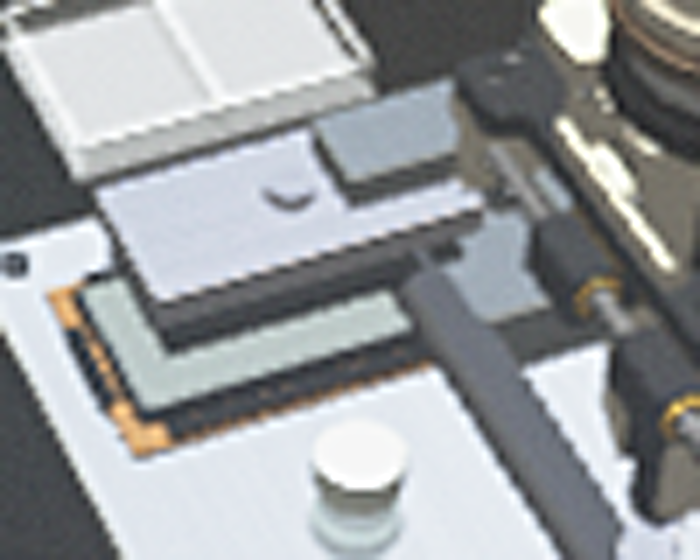

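The foot's near corner is at crop (170,350), the steel's lower corner at (162,328), and the phone's near corner at (150,408). Converting these to heights:

```bash
python3 -c "
from h import *
R=Rn.from_euler('z',YAW).as_matrix()[:2,:2]
pc=lambda xy,z:np.round((proj('side',np.r_[C+R@np.array(xy),z])-[300,140])*7,0)
print('phone',pc((-.074,.214),.018),pc((-.074,.214),.022))
for z in(.025,.03,.035,.04,.045,.05,.055,.06,.065,.07):print(z,'foot',pc((-.06,.222),z),'steel',pc((-.065,.219),z))
"
```

```text
phone [133. 425.] [133. 417.]
0.025 foot [160. 386.] steel [150. 395.]
0.03 foot [160. 376.] steel [150. 386.]
0.035 foot [160. 367.] steel [150. 377.]
0.04 foot [160. 358.] steel [150. 367.]
0.045 foot [160. 348.] steel [150. 358.]
0.05 foot [160. 339.] steel [150. 348.]
0.055 foot [159. 329.] steel [150. 339.]
0.06 foot [159. 319.] steel [150. 329.]
0.065 foot [159. 310.] steel [150. 319.]
0.07 foot [159. 300.] steel [150. 310.]
```

The gap is about 20 ± 4 mm, so a further 38° (10.6 mm) is safe.

```bash
python3 -c "
from h import *
print([[round(a,2),round(b,2)] for a,b in arc(C,.0555,42.3,4.3,18)])"
```

```text
[[0.05, 0.04], [0.1, 0.09], [0.15, 0.14], [0.19, 0.19], [0.24, 0.24], [0.28, 0.3], [0.32, 0.35], [0.36, 0.41], [0.39, 0.47], [0.43, 0.53], [0.46, 0.59], [0.49, 0.65], [0.51, 0.71], [0.54, 0.78], [0.56, 0.84], [0.58, 0.91], [0.6, 0.97], [0.61, 1.04]]
```

Emit:
apply_moves:
  series:
    - [0.05,0.04,0,0,255]
    - [0.1,0.09,0,0,255]
    - [0.15,0.14,0,0,255]
    - [0.19,0.19,0,0,255]
    - [0.24,0.24,0,0,255]
    - [0.28,0.3,0,0,255]
    - [0.32,0.35,0,0,255]
    - [0.36,0.41,0,0,255]
    - [0.39,0.47,0,0,255]
    - [0.43,0.53,0,0,255]
    - [0.46,0.59,0,0,255]
    - [0.49,0.65,0,0,255]
    - [0.51,0.71,0,0,255]
    - [0.54,0.78,0,0,255]
    - [0.56,0.84,0,0,255]
    - [0.58,0.91,0,0,255]
    - [0.6,0.97,0,0,255]
    - [0.61,1.04,0,0,255]
    - [0.61,1.04,0,0,255]

```text
time_s: 11.55
ee_pos: [0.6706, -0.141, 0.1266]
orientation: [0.0, 0.998, -0.062, 0.001]
force: [6.7, -3.2, -7.0]
finger_gap: 0.212
grip_force: 30.0
```

```bash
python3 - <<'E'
from h import *
import cv2
tang(C)
b=imaging.read_camera('side')[140:220,300:400,::-1];cv2.imwrite('pics/s5.png',cv2.resize(b,None,fx=7,fy=7,interpolation=cv2.INTER_CUBIC))
for k in range(4): print(arc(C,.055,4.3-14*k,4.3-14*(k+1),7))
E
```

```text
t 11.55 pos [ 0.6706 -0.141   0.1266] phi 4.13 r 0.0558 Fcw 3.7 Frad 6.42 Fz -7.01 gap 0.212 29.996340796351433
[[0.012, 0.063], [0.021, 0.126], [0.028, 0.19], [0.033, 0.254], [0.036, 0.318], [0.036, 0.382], [0.035, 0.445]]
[[-0.004, 0.064], [-0.01, 0.128], [-0.019, 0.191], [-0.029, 0.254], [-0.042, 0.317], [-0.057, 0.379], [-0.074, 0.441]]
[[-0.019, 0.061], [-0.041, 0.121], [-0.064, 0.181], [-0.09, 0.239], [-0.117, 0.297], [-0.147, 0.354], [-0.179, 0.41]]
[[-0.033, 0.055], [-0.069, 0.108], [-0.106, 0.16], [-0.145, 0.211], [-0.186, 0.26], [-0.228, 0.308], [-0.272, 0.354]]
```

View pics/s5.png

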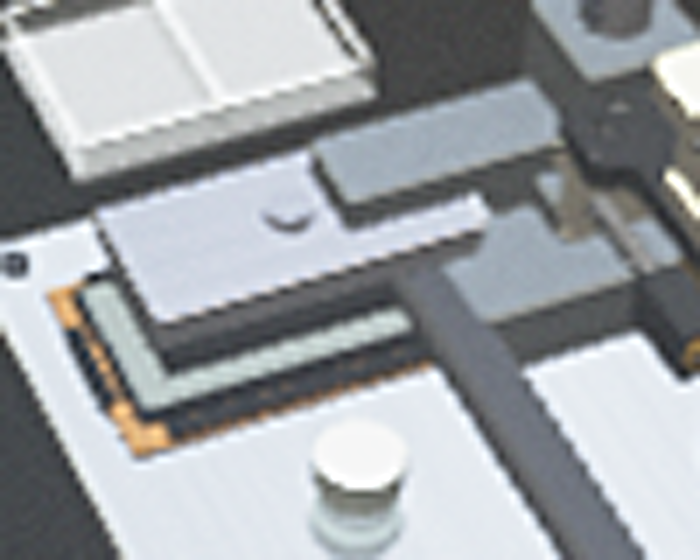

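The foot's near corner is now at (168,372), so about 9 mm remain. I ease off the radial and vertical preload, then carry on 14° slowly.

Emit:
apply_moves:
  series:
    - [0.03,0.03,0.02,0,255]
    - [0.06,0.063,0.04,0,255]
    - [0.065,0.094,0.04,0,255]
    - [0.071,0.126,0.04,0,255]
    - [0.075,0.158,0.04,0,255]
    - [0.078,0.19,0.04,0,255]
    - [0.081,0.222,0.04,0,255]
    - [0.083,0.254,0.04,0,255]
    - [0.084,0.286,0.04,0,255]
    - [0.086,0.318,0.04,0,255]
    - [0.086,0.35,0.04,0,255]
    - [0.086,0.382,0.04,0,255]
    - [0.086,0.413,0.04,0,255]
    - [0.085,0.445,0.04,0,255]
    - [0.085,0.445,0.04,0,255]

```text
time_s: 13.1
ee_pos: [0.6704, -0.1539, 0.1263]
orientation: [0.0, 0.998, -0.062, 0.0]
force: [-1.3, -4.4, 6.3]
finger_gap: 0.209
grip_force: 30.0
```

```bash
python3 -c "
from h import *
tang(C)"
```

```text
t 13.1 pos [ 0.6704 -0.1539  0.1263] phi -9.14 r 0.0561 Fcw 4.56 Frad -0.63 Fz 6.3 gap 0.209 30.0014376710169
```

Emit:
apply_moves:
  series:
    - [-0.002,0.03,-0.01,0,255]
    - [-0.004,0.06,-0.02,0,255]
    - [-0.007,0.1,-0.02,0,255]
    - [-0.011,0.134,-0.02,0,255]
    - [-0.011,0.134,-0.02,0,255]

```text
time_s: 13.6
ee_pos: [0.6696, -0.1576, 0.1263]
orientation: [0.0, 0.998, -0.062, -0.0]
force: [-1.7, -3.0, 6.3]
finger_gap: 0.211
grip_force: 30.0
```

Emit:
apply_moves:
  series:
    - [-0.003,0.02,0,0,255]
    - [-0.005,0.04,0,0,255]
    - [-0.005,0.04,0,0,255]

```text
time_s: 13.9
ee_pos: [0.6694, -0.1587, 0.1263]
orientation: [0.0, 0.998, -0.062, -0.0]
force: [-1.9, -3.9, 5.4]
finger_gap: 0.212
grip_force: 30.0
```

Emit:
apply_moves:
  series:
    - [-0.003,0.02,0,0,255]
    - [-0.006,0.042,0,0,255]
    - [-0.006,0.042,0,0,255]

```text
time_s: 14.2
ee_pos: [0.669, -0.1599, 0.1263]
orientation: [0.0, 0.998, -0.062, -0.0]
force: [-1.8, -3.2, 5.5]
finger_gap: 0.214
grip_force: 30.0
```

Emit:
apply_moves:
  series:
    - [-0.004,0.02,0,0,255]
    - [-0.007,0.042,0,0,255]
    - [-0.007,0.042,0,0,255]

```text
time_s: 14.5
ee_pos: [0.6686, -0.1611, 0.1263]
orientation: [0.0, 0.998, -0.062, -0.0]
force: [-1.4, -3.4, 6.1]
finger_gap: 0.217
grip_force: 30.0
```

Emit:
apply_moves:
  series:
    - [-0.004,0.02,0,0,255]
    - [-0.008,0.042,0,0,255]
    - [-0.008,0.042,0,0,255]

```text
time_s: 14.8
ee_pos: [0.6682, -0.1623, 0.1263]
orientation: [0.0, 0.998, -0.062, -0.0]
force: [-2.9, -3.6, 6.1]
finger_gap: 0.21
grip_force: 30.0
```

Emit:
apply_moves:
  series:
    - [-0.004,0.02,0,0,255]
    - [-0.009,0.042,0,0,255]
    - [-0.009,0.042,0,0,255]

```text
time_s: 15.1
ee_pos: [0.6678, -0.1635, 0.1263]
orientation: [0.0, 0.998, -0.062, -0.0]
force: [-1.5, -2.7, 5.3]
finger_gap: 0.212
grip_force: 30.0
```

Emit:
apply_moves:
  series:
    - [-0.005,0.02,0,0,255]
    - [-0.009,0.041,0,0,255]
    - [-0.009,0.041,0,0,255]

```text
time_s: 15.4
ee_pos: [0.6674, -0.1647, 0.1263]
orientation: [0.0, 0.998, -0.062, -0.0]
force: [-1.4, -2.3, 5.7]
finger_gap: 0.21
grip_force: 30.0
```

```bash
cat >> h.py <<'E'
def avg(n=6):
    L=[]
    for _ in range(n):
        s=arm.observe();d=s['ee_pos'][:2]-C;p=np.arctan2(d[1],d[0]);F=s['force']
        L.append([F[0]*np.sin(p)-F[1]*np.cos(p),F[0]*np.cos(p)+F[1]*np.sin(p),np.degrees(p)]);imaging.read_camera('side')
    print(s['time_s'],np.mean(L,0).round(2),np.round([l[0] for l in L],1))
E
python3 -c "
from h import *
avg()"
```

```text
15.65 [  3.6   -0.66 -20.57] [2.7 3.8 3.2 4.  3.2 4.8]
```

Emit:
apply_moves:
  series:
    - [-0.005,0.02,0,0,255]
    - [-0.01,0.041,0,0,255]
    - [-0.01,0.041,0,0,255]

```text
time_s: 16.0
ee_pos: [0.6669, -0.1659, 0.1263]
orientation: [0.0, 0.998, -0.062, -0.0]
force: [-1.9, -2.9, 5.7]
finger_gap: 0.209
grip_force: 30.0
```

Emit:
apply_moves:
  series:
    - [-0.005,0.02,0,0,255]
    - [-0.011,0.041,0,0,255]
    - [-0.011,0.041,0,0,255]

```text
time_s: 16.3
ee_pos: [0.6665, -0.1666, 0.1263]
orientation: [-0.0, 0.998, -0.062, -0.0]
force: [-1.3, -3.1, 5.6]
finger_gap: 0.21
grip_force: 30.0
```

```bash
python3 -c "
from h import *
avg(8);print(arm.observe()['ee_pos'])"
```

```text
16.65 [  3.35  -0.2  -22.72] [3.3 3.7 3.7 3.5 2.7 3.4 3.2 3.3]
[ 0.66658038 -0.16660344  0.12630391]
```

Emit:
apply_moves:
  series:
    - [-0.003,0.01,0,0,255]
    - [-0.005,0.02,0,0,255]
    - [-0.005,0.02,0,0,255]

```text
time_s: 17.0
ee_pos: [0.6665, -0.1666, 0.1263]
orientation: [-0.0, 0.998, -0.061, 0.0]
force: [-1.8, -1.6, 4.9]
finger_gap: 0.215
grip_force: 30.0
```

```bash
python3 -c "
from h import *
avg(6);print(arm.observe()['ee_pos'])"
```

```text
17.25 [  2.26  -0.6  -22.77] [2.2 2.  2.1 2.6 2.3 2.4]
[ 0.66653954 -0.16662088  0.12630412]
```

Landed: the position holds while the pull falls from 3.6 to 2.3 N. I ease off the rest.

Emit:
apply_moves:
  series:
    - [-0.003,0.01,0,0,255]
    - [-0.006,0.02,0,0,255]
    - [-0.006,0.02,0,0,255]

```text
time_s: 17.6
ee_pos: [0.6665, -0.1667, 0.1263]
orientation: [-0.001, 0.998, -0.061, 0.0]
force: [-1.0, -1.3, 5.0]
finger_gap: 0.207
grip_force: 30.0
```

```bash
python3 -c "
from h import *
avg(6);print(arm.observe()['ee_pos'])"
```

```text
17.85 [  1.    -0.48 -22.83] [ 1.6  1.1  2.   0.7  0.7 -0. ]
[ 0.66653589 -0.16672037  0.12632711]
```

Emit:
apply_moves:
  series:
    - [-0.002,0.008,0,0,255]
    - [-0.004,0.016,0,0,255]
    - [-0.004,0.016,0,0,255]
    - [-0.004,0.016,0,0,255]

```text
time_s: 18.3
ee_pos: [0.6665, -0.1667, 0.1263]
orientation: [-0.001, 0.998, -0.061, 0.0]
force: [0.0, 0.8, 5.5]
finger_gap: 0.213
grip_force: 30.0
```

```bash
python3 -c "
from h import *
avg(6);print(arm.observe()['ee_pos'])"
```

```text
18.55 [ 1.000e-02 -3.000e-02 -2.289e+01] [-0.8 -0.5  0.4  0.3  0.5  0.1]
[ 0.66651797 -0.16673983  0.12633466]
```

The pull is zero, so the whole weight is on the phone. I let go and rise straight up.

Emit:
apply_moves:
  series:
    - [0,0,-0.01,0,255]
    - [0,0,-0.01,0,180]
    - [0,0,-0.01,0,140]
    - [0,0,-0.01,0,110]
    - [0,0,-0.01,0,90]
    - [0,0,-0.01,0,90]
    - [0,0,-0.5,0,90]
    - [0,0,-1,0,90]
    - [0,0,-2,0,90]
    - [0,0,-3,0,90]
    - [0,0,-4,0,90]
    - [0,0,-4,0,90]
    - [0,0,-4,0,90]

```text
time_s: 19.9
ee_pos: [0.6669, -0.1685, 0.2487]
orientation: [0.0, 0.998, -0.062, 0.002]
force: [-0.1, -0.8, -1.1]
finger_gap: 0.645
grip_force: 0.0
```

```bash
python3 - <<'E'
from h import *
import cv2
s=arm.observe();print(s['ee_pos'],s['force'],s['finger_gap'])
a=imaging.read_camera('side')[110:310,280:460,::-1]
cv2.imwrite('pics/s6.png',cv2.resize(a,None,fx=3,fy=3,interpolation=cv2.INTER_CUBIC))
E
```

```text
[ 0.6669384  -0.16845085  0.24866225] [-0.05096702 -0.77330784 -1.06073001] 0.6452401300639184
```

View pics/s6.png

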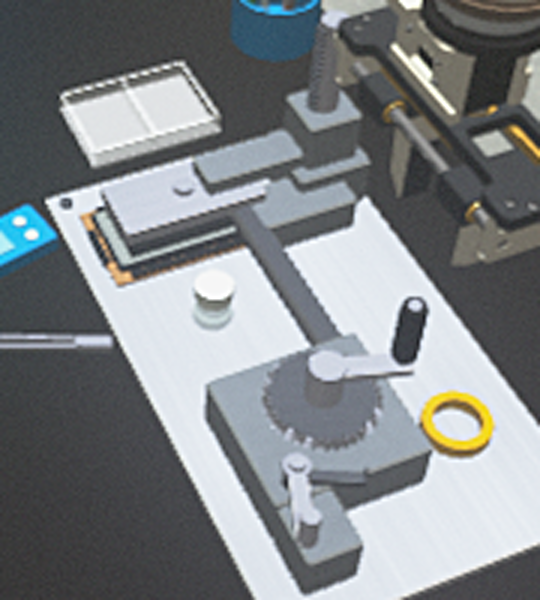

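The foot rests on the phone at (130,250), the pawl is clear of the wheel at (365,475), the grip is free at (412,330), and the jar, tape and tray are where they were. I hand the job in.

```bash
python3 -c "
from workcell import arm
print(arm.close_job())"
```

```text
the job is handed in; nothing more can be done
None
```

The job is handed in at about 20 s: the head rests with its whole weight on the phone, the pawl is lifted and the crank is let go; the judge's verdict was not shown.

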